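Take up a lathe spindle's end float with the shim that fits

TASK

The lathe spindle on its green bed has end float between the front bearing and the spring-backed thrust collar, and one of the three horseshoe shims in the wooden rack is the right one for it. Find it by feel, trying shims down into the gap astride the shaft: the right one goes in with a light, even drag and stays nipped, a thinner one drops in loose, and a thicker one will not enter and must not be forced. Leave the right shim pushed fully home on the shaft, let go, with the other two hanging in the rack.

Things in the scene. Friction and masses are not known exactly. Their poses are not given: they have to be found in the camera images.
- shim_thin: Steel horseshoe shim, 5 mm thick, 0.3 kg, hanging in one of the rack's cuts. Origin: centre of the grip head's underside; z up, y through the thickness; same after a half turn about z. Head above the origin: 50 (x) x 24 (y) x 22 mm. Blade 50 mm wide, reaching 50 mm below; a 28 mm wide slot from its lower end to 26 mm below the origin leaves two 11 mm legs with round noses.
- shim_mid: Steel horseshoe shim, 8 mm thick, 0.3 kg, hanging in one of the rack's cuts. Origin: centre of the grip head's underside; z up, y through the thickness; same after a half turn about z. Head above the origin: 50 (x) x 24 (y) x 22 mm. Blade 50 mm wide, reaching 50 mm below; a 28 mm wide slot from its lower end to 26 mm below the origin leaves two 11 mm legs with round noses.
- shim_thick: Steel horseshoe shim, 11 mm thick, 0.3 kg, hanging in one of the rack's cuts. Origin: centre of the grip head's underside; z up, y through the thickness; same after a half turn about z. Head above the origin: 50 (x) x 24 (y) x 22 mm. Blade 50 mm wide, reaching 50 mm below; a 28 mm wide slot from its lower end to 26 mm below the origin leaves two 11 mm legs with round noses.
- rack: Fixed hardwood block for the shims. Origin: centre of its underside on the bench, z up; the row runs along its y. 34 mm wide in x, 126 mm long, top 66 mm up; foot 75 x 150 x 8 mm. Three saw cuts, 14 mm wide, at y = -42, 0, +42 mm, open at the top and both x sides. A shim hangs head on the block's top (origin at z = 66 mm), axes along the rack's; head ends overhang 8 mm for the fingers.
- spindle: Green bed with the front bearing, fixed. Origin: on the bench below the centre of the bearing's working face; z up, +y along the shaft, from that face across the gap to the thrust collar. Shaft 20 mm thick, axis 62 mm up. Rear bearing (y 32 to 70 mm) 94 mm high (104 with its nipple), then a chuck 108 mm high; beyond the front bearing (y under -36 mm) a pulley 93 mm high.
- gap_face (a point): Centre of the front bearing's working face, on the shaft axis; axes as spindle. Bearing boss and thrust collar are facing discs of 64 mm diameter, flat out to 48 mm, then bevelled 2.5 mm deep to the rim as lead-in. The gap runs from y = 0 to the collar. Its width differs from run to run and is not given: empty, it is 1 mm narrower than one of the shims.
- collar_top (a point): Point 32 mm above gap_face, level with the collar's top (fixed to the bearing, not the collar). Springs press collar and shaft to the bearing with 3.5 to 5 N; they yield 1.6 mm at most. Moving down, the right shim takes 3 to 12 N to part the faces, then drags at about 4 to 6 N (less at rest). A thinner one has 2 mm of play or more, no drag. A thicker one jams; over 25 N is forcing.
- home (a point): Point 98 mm above the spindle's origin, in the plane of the bearing's working face, axes as spindle. A shim of thickness t fully home (slot top on the shaft, one side on the bearing's face) has its origin at x = 0, y = t/2, z = 0 from here, its y along the spindle's y. The push past the bevels comes 25 to 32 mm above this; a shim too thick stops 30 to 42 mm above.
Mind the look-alikes: they are no part of the job. Leave any blue look-alike of the shim_mid alone.

How it is judged:
At the end, for the whole second after the job is handed in: One shim home astride the shaft: within 4 mm in height, 6 mm across, 2.5 mm along the shaft, upright to 0.08 rad, square to 0.12 rad, nipped with over 2.5 N on the bearing face. The other two at rest in the rack: heads within 5 mm of its top, 14 mm of its middle line, upright to 0.12 rad ((((z of shim_thin in the frame of home between -0.004 and 0.004 m and x of shim_thin in the frame of home between -0.006 and 0.006 m and y of shim_thin in the frame of home between 0 and 0.005 m and angle between shim_thin's own z axis and vertical below 0.08 rad and angle between the y axis of shim_thin and the y axis of spindle, either way round below 0.12 rad and contact force between shim_thin and spindle above 2.5 N and linear speed of shim_thin below 0.01 m/s) and (z of shim_mid in the frame of rack between 0.061 and 0.071 m and x of shim_mid in the frame of rack between -0.014 and 0.014 m and y of shim_mid in the frame of rack between -0.05 and 0.05 m and angle between shim_mid's own z axis and vertical below 0.12 rad and linear speed of shim_mid below 0.01 m/s) and (z of shim_thick in the frame of rack between 0.061 and 0.071 m and x of shim_thick in the frame of rack between -0.014 and 0.014 m and y of shim_thick in the frame of rack between -0.05 and 0.05 m and angle between shim_thick's own z axis and vertical below 0.12 rad and linear speed of shim_thick below 0.01 m/s)) or ((z of shim_mid in the frame of home between -0.004 and 0.004 m and x of shim_mid in the frame of home between -0.006 and 0.006 m and y of shim_mid in the frame of home between 0.0015 and 0.0065 m and angle between shim_mid's own z axis and vertical below 0.08 rad and angle between the y axis of shim_mid and the y axis of spindle, either way round below 0.12 rad and contact force between shim_mid and spindle above 2.5 N and linear speed of shim_mid below 0.01 m/s) and (z of shim_thin in the frame of rack between 0.061 and 0.071 m and x of shim_thin in the frame of rack between -0.014 and 0.014 m and y of shim_thin in the frame of rack between -0.05 and 0.05 m and angle between shim_thin's own z axis and vertical below 0.12 rad and linear speed of shim_thin below 0.01 m/s) and (z of shim_thick in the frame of rack between 0.061 and 0.071 m and x of shim_thick in the frame of rack between -0.014 and 0.014 m and y of shim_thick in the frame of rack between -0.05 and 0.05 m and angle between shim_thick's own z axis and vertical below 0.12 rad and linear speed of shim_thick below 0.01 m/s)) or ((z of shim_thick in the frame of home between -0.004 and 0.004 m and x of shim_thick in the frame of home between -0.006 and 0.006 m and y of shim_thick in the frame of home between 0.003 and 0.008 m and angle between shim_thick's own z axis and vertical below 0.08 rad and angle between the y axis of shim_thick and the y axis of spindle, either way round below 0.12 rad and contact force between shim_thick and spindle above 2.5 N and linear speed of shim_thick below 0.01 m/s) and (z of shim_thin in the frame of rack between 0.061 and 0.071 m and x of shim_thin in the frame of rack between -0.014 and 0.014 m and y of shim_thin in the frame of rack between -0.05 and 0.05 m and angle between shim_thin's own z axis and vertical below 0.12 rad and linear speed of shim_thin below 0.01 m/s) and (z of shim_mid in the frame of rack between 0.061 and 0.071 m and x of shim_mid in the frame of rack between -0.014 and 0.014 m and y of shim_mid in the frame of rack between -0.05 and 0.05 m and angle between shim_mid's own z axis and vertical below 0.12 rad and linear speed of shim_mid below 0.01 m/s)))); the robot touches nothing.
It fails at once if the thin shim is forced: more than 30 N between it and the bearing (contact force between shim_thin and spindle above 30 N).
It fails at once if the mid shim is forced: more than 30 N between it and the bearing (contact force between shim_mid and spindle above 30 N).
It fails at once if the thick shim is forced: more than 30 N between it and the bearing (contact force between shim_thick and spindle above 30 N).
It also fails if it takes over 72 s, if anything falls off the work surface, if the arm or the gripper's body presses on something with over 40 N, if the wrist force passes 120 N, or if a joint passes its speed limit or range.

ROBOT

A 6-joint arm with a two-finger parallel gripper is mounted at the origin on a cart in front of the work surface, level with it; the furniture and walls round the work are solid. World frame = base frame: x ahead of the robot, y to its left, z up, the work surface at z = 0. Lengths are in m, angles in rad, forces in N, time in s.
With the tool pointing down it reaches from about 0.325 to 0.85 m from the base axis. Payload 4.4 kg.
Tool frame: the origin (TCP) lies on the centre line of the jaws, within the pads' length; the fingertips stand 19 mm ahead of it and the grasp point (between the pads) is the TCP; z points along the fingers, y is the line along which they close (so a half turn about z gives the same grasp; the last joint's range is limited). The gripper opens to 94 mm and grips with 3 to 60 N. Pads are 16 mm wide; open, the fingers measure 119 mm over their backs; the gripper's body (75 mm by 177 mm) begins 78 mm behind the grasp point.
Start: joints at [0.96, 0.207, 1.542, -0, 1.393, -0.15], TCP at [0.256, 0.515, 0.199] pointing down, gripper open.
Joint ranges: [-2.73, 2.73], [-0.86, 2.22], [0.23, 2.46], [-1.11, 4.25], [0.08, 2.63], [-2.82, 2.82]. Speed limits (rad/s): [2.79, 2.79, 3.14, 3.14, 3.14, 3.14].

INTERFACE

Orientations are given as [roll, pitch, yaw] about the fixed x, y, z axes, in that order (R = Rz(yaw) Ry(pitch) Rx(roll)).
In Python, from workcell import bot gives the robot as it stands.
- The arm moves only by the tool send_rows, never from a script. Its argument "deltas" is a list of rows, each an object of numbers: "hand": the closure, from -1 (fully open) to 1 (shut); "dx", "dy", "dz": the shift along the tool's x, y, z in mm; "yaw": the turn about the tool's z in degrees. In form: [{"hand": .., "dx": .., "dy": .., "dz": .., "yaw": ..}, ...]. A call has 1 to 8 rows; each row shifts and turns the commanded pose from where the row before left it, along the tool's axes as they then stand; what a row does not reach is not made up. A row lasts 1/10 s, in which the tool goes at most 50 mm and 8.59 degrees, less where a joint would pass 70% of its speed; a pose out of reach is approached as far as the arm can. A call with a gripper value outside its range is refused whole. The fingers move at their own pace and stop on an object; "squeeze" is the grip in N (left out, the last holds). Time passes only in rows, so rows that do not move let the fingers close. It gives the time, the measured TCP pose, the force, the opening and the grip force at its end, in the units of the state.
- bot.read_state(): the state, without advancing time (a new reading comes with each control period).
- bot.camera(name): name is "scene" or "top" or "wrist"; returns a dict with "img" (420x560x3 uint8, red, green, blue), "z_map" (420x560 float32, m along the optical axis (not along the pixel's ray), 0 where there is no reading), "mtx" (3x3 intrinsics, pixels), "pose" (4x4, takes a point from camera to world coordinates); the wrist camera has in their place "T_tool_cam" (4x4, takes a point from camera to tool coordinates, whose origin is the TCP and whose axes are the flange's). Camera axes: x right, y up, looking along -z (the intrinsics and any distortion apply to the point x, -y, -z); pixel columns grow to the right and rows downward; lengths in m; the calibration is good to about 2 mm. A picture is of the moment at which its call begins: read the wrist's pose just before it.
- bot.job_done(): hands the job in; it is judged then, once.
Trained networks look in a picture, given as the dict that the camera call returned (one of the last four; its "shot" number tells which), for a name from the list of things; names that differ only in an ending like _2 or _b are one class to them, and where a whole thing is asked for, a point or a joint stands for the part that bears it (a point fixed in the world has none). Each returns a list of dicts, best first, with "p" (0 to 1); they miss things now and then, are a little off and sometimes report something else, mostly with a low value. They report only what shows in the picture. A call takes as long as a camera call. They do not tell look-alikes from the thing itself.
- bot.look_for(target, picture): "extent" ([left, top, right, bottom] in pixels, round what is visible of it).
The state is a dict: "time_s": time; "joint_pos": joint angles; "qd": joint speeds; "effort": joint torques, N m; "ee_pos": TCP position; "tcp_rot": TCP orientation; "wrist_force": force on the tool from outside, world axes, zero at the start; "moment": the same for the moment, N m; "grip_width": opening from 0.0 (shut) to 1.0 (fully open); "finger_force": force on a finger pad.
Only numpy, scipy, OpenCV 4.12 (cv2) and the standard library are available. Lean on these libraries where they do the work, as an engineer would, in place of code of your own. Each camera call takes 0.05 s, during which the arm holds its last target. There are 200 camera calls.

## Working session

There is one attempt and no reset: what is moved stays moved. The work goes in short steps, Python scripts to look and compute and a tool call to move; the robot and the scene stay as the last step left them, time stands still between calls to the robot, and variables do not carry over. Pictures are saved under pics/ and viewed, at most 10 in all, crops included, and the job is handed in when it is done.

Besides the shell and the picture viewer there is one more tool, called after ">>>" by a JSON object that holds its "op" and its "data", one argument or row to a line. send_rows: Moves the arm, as the interface text tells. Its arguments: {"type":"object","properties":{"deltas":{"type":"array"},"squeeze":{"type":"number"}},"required":["deltas"]}

```bash
mkdir -p pics; ls
cat > h.py <<'E'
import numpy as np, cv2
from workcell import bot
from scipy.spatial.transform import Rotation as R
def cloud(p, Twt=None):
    z=p["z_map"]; K=p["mtx"]; v,u=np.mgrid[:z.shape[0],:z.shape[1]]
    x=(u-K[0,2])/K[0,0]*z; y=(v-K[1,2])/K[1,1]*z
    P=np.stack([x,-y,-z],-1)
    T=p["pose"] if "pose" in p else Twt@p["T_tool_cam"]
    Q=P@T[:3,:3].T+T[:3,3]; Q[z<=0]=np.nan
    return Q
def tool():
    s=bot.read_state(); T=np.eye(4); T[:3,:3]=R.from_euler('xyz',s["tcp_rot"]).as_matrix(); T[:3,3]=s["ee_pos"]; return T
E
python3 - <<'E'
from h import *
print({k:np.round(v,3) for k,v in bot.read_state().items()})
ims=[]
for n in ["scene","top"]:
    p=bot.camera(n); Q=cloud(p); print(n,[k for k in p],p["mtx"][0,0],np.round(p["pose"],3).tolist())
    for t in ["shim_thin","shim_mid","shim_thick","rack","spindle"]:
        for d in bot.look_for(t,p)[:5]:
            e=[int(a) for a in d["extent"]]; c=Q[max(e[1],0):e[3]+1,max(e[0],0):e[2]+1].reshape(-1,3)
            print(n,t,round(d["p"],2),e,np.round(np.nanmedian(c,0),3))
    cv2.imwrite(f"pics/{n}0.png",p["img"][:,:,::-1]); np.savez(f"{n}0.npz",Q=Q,img=p["img"])
E
```

```text
pics
{'time_s': np.float64(0.0), 'joint_pos': array([ 0.959,  0.207,  1.543, -0.   ,  1.394, -0.151]), 'qd': array([ 0.002, -0.   , -0.001,  0.001,  0.   ,  0.001]), 'effort': array([ 0.0000e+00, -3.7087e+01, -2.8142e+01,  7.0000e-02,  3.6000e-02,
       -0.0000e+00]), 'ee_pos': array([0.255, 0.514, 0.198]), 'tcp_rot': array([-3.139, -0.   ,  2.681]), 'wrist_force': array([-0.088, -0.339,  0.011]), 'moment': array([ 0.046, -0.018, -0.026]), 'finger_force': np.float64(0.0), 'grip_width': np.float64(1.003)}
scene ['img', 'z_map', 'mtx', 'pose', 'shot'] 491.8873694013759 [[0.82, 0.244, -0.518, 0.063], [-0.572, 0.351, -0.741, -0.592], [0.001, 0.904, 0.428, 0.457], [0.0, 0.0, 0.0, 1.0]]
scene shim_thin 0.92 [203, 186, 227, 226] [0.455 0.196 0.056]
scene shim_mid 0.94 [237, 178, 260, 214] [0.535 0.202 0.061]
scene shim_mid 0.57 [398, 246, 416, 299] [ 0.604 -0.164  0.047]
scene shim_thick 0.74 [220, 182, 247, 222] [0.497 0.194 0.06 ]
scene rack 0.78 [195, 191, 263, 244] [0.485 0.192 0.016]
scene spindle 0.56 [260, 215, 373, 284] [ 0.533 -0.01   0.019]
top ['img', 'z_map', 'mtx', 'pose', 'shot'] 381.7570950676512 [[-0.005, 0.995, -0.098, 0.437], [-1.0, -0.004, 0.007, 0.046], [0.006, 0.098, 0.995, 0.943], [0.0, 0.0, 0.0, 1.0]]
top shim_thin 0.56 [195, 227, 221, 243] [0.464 0.205 0.085]
top shim_mid 0.81 [349, 164, 374, 182] [ 0.61  -0.151  0.053]
top shim_mid 0.59 [187, 193, 218, 206] [0.546 0.218 0.086]
top shim_thick 0.68 [197, 210, 220, 226] [0.503 0.204 0.083]
top shim_thick 0.42 [261, 172, 332, 227] [0.544 0.003 0.025]
top rack 0.79 [189, 189, 232, 253] [0.498 0.203 0.009]
top spindle 0.71 [263, 173, 330, 224] [0.546 0.003 0.031]
```

Run:
```python
import cv2,numpy as np
a=cv2.imread("pics/top0.png");b=cv2.imread("pics/scene0.png")
a=cv2.resize(a[140:270,170:390],None,fx=3.6,fy=2.25*1.0*1.6/1.0/1.0*1.0) if 0 else cv2.resize(a[145:265,175:385],(800,457),interpolation=3)
cv2.imwrite("pics/top0c.png",a)
cv2.imwrite("pics/scene0c.png",cv2.resize(b[150:320,180:430],(800,544),interpolation=3))
```

```text
(no output)
```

View pics/top0c.png

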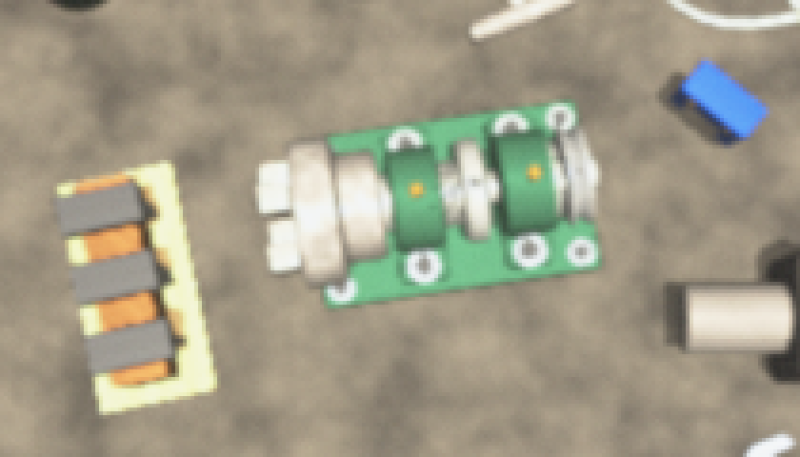

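View pics/scene0c.png

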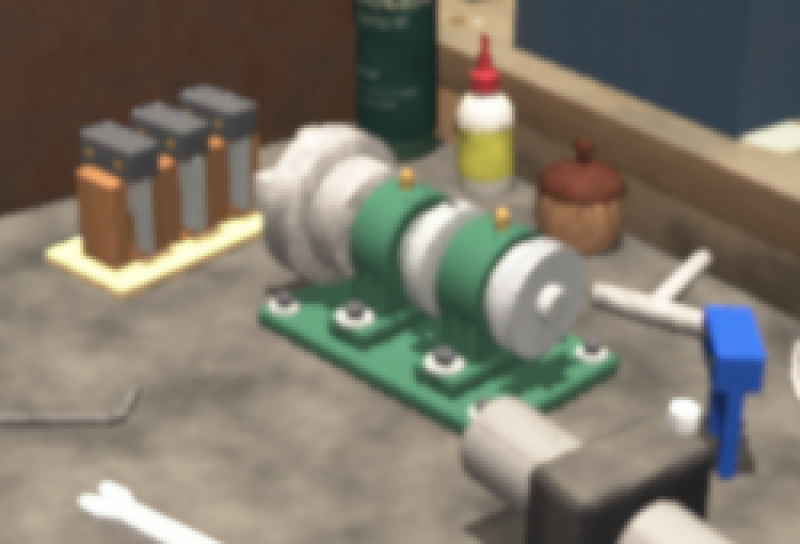

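The top view shows the rack on the left, with three grey heads at crop (100,210), (115,275) and (130,345). The spindle is in the middle: chuck on the left, rear bearing at 415, collar at 475, front bearing at 525, pulley on the right. The blue look-alike is at (725,100). The scene view agrees: the spindle's +y runs from the pulley end toward the rack.

Run:
```python
from h import *
d=np.load("top0.npz");Q=d["Q"].reshape(-1,3)
for lo,hi,zl,zh in [((.40,.14),(.60,.26),.070,.11),]:
    m=(Q[:,0]>lo[0])&(Q[:,0]<hi[0])&(Q[:,1]>lo[1])&(Q[:,1]<hi[1])&(Q[:,2]>zl)&(Q[:,2]<zh)
    P=Q[m];print(m.sum(),P.mean(0),cv2.minAreaRect((P[:,:2]*1000).astype(np.float32)))
m=(Q[:,0]>.44)&(Q[:,0]<.64)&(Q[:,1]>-.11)&(Q[:,1]<.14)&(Q[:,2]>.004)&(Q[:,2]<.018)
P=Q[m];print(m.sum(),P.mean(0),cv2.minAreaRect((P[:,:2]*1000).astype(np.float32)))
m=(Q[:,0]>.44)&(Q[:,0]<.64)&(Q[:,1]>-.11)&(Q[:,1]<.14)&(Q[:,2]>.08)
P=Q[m];print(m.sum(),P.mean(0),np.linalg.svd(P[:,:2]-P[:,:2].mean(0))[2] if 1 else 0)
p=bot.camera("wrist");print(np.round(p["T_tool_cam"],3).tolist(),p["mtx"])
```

```text
787 [0.50287736 0.2121827  0.08696305] ((503.3097839355469, 213.22479248046875), (109.13014221191406, 50.79421615600586), 13.118288040161133)
1062 [0.54458575 0.00419687 0.01187763] ((538.9680786132812, 12.928550720214844), (230.8356475830078, 196.45709228515625), 85.33418273925781)
1775 [0.55010527 0.03721637 0.09244908] [[-0.16230527  0.98674059]
 [ 0.98674059  0.16230527]]
[[-0.001, 0.958, 0.285, 0.084], [1.0, 0.001, 0.0, 0.0], [0.0, 0.285, -0.958, -0.185], [0.0, 0.0, 0.0, 1.0]] [[347.06312769   0.         272.73458279]
 [  0.         347.06312769 199.96263608]
 [  0.           0.           1.        ]]
```

```bash
cat >> h.py <<'E'
def plan(xyz,yawdeg,n=8):
    s=bot.read_state(); p=np.array(s["ee_pos"]); y=np.degrees(s["tcp_rot"][2])
    d=np.array(xyz)-p; dy=(yawdeg-y+180)%360-180
    if abs(yawdeg-y)<=360: dy=(yawdeg-y+180)%360-180
    rows=[];
    for i in range(n):
        a=np.radians(y+dy*i/n); c,q=np.cos(a),np.sin(a); e=d/n*1000
        rows.append({"dx":round(e[0]*c+e[1]*q,1),"dy":round(e[0]*q-e[1]*c,1),"dz":round(-e[2],1),"yaw":round(-dy/n,2)})
    print("n",n,"dist/row",np.linalg.norm(d)/n*1000,"turn",dy); [print(str(r).replace("'",'"')) for r in rows]
def st():
    s=bot.read_state();print(round(s["time_s"],2),np.round(s["ee_pos"],4),np.round(np.degrees(s["tcp_rot"]),2),"F",np.round(s["wrist_force"],2),"M",np.round(s["moment"],2),"w",round(s["grip_width"],3),"f",round(s["finger_force"],1))
E
python3 -c "
from h import *
plan([.50,.16,.24],193,8)"
```

```text
n 8 dist/row 54.11006639846863 turn 39.39930610783546
{"dx": np.float64(-47.1), "dy": np.float64(-26.2), "dz": np.float64(-5.1), "yaw": np.float64(-4.92)}
{"dx": np.float64(-44.7), "dy": np.float64(-30.1), "dz": np.float64(-5.1), "yaw": np.float64(-4.92)}
{"dx": np.float64(-41.9), "dy": np.float64(-33.8), "dz": np.float64(-5.1), "yaw": np.float64(-4.92)}
{"dx": np.float64(-38.9), "dy": np.float64(-37.3), "dz": np.float64(-5.1), "yaw": np.float64(-4.92)}
{"dx": np.float64(-35.5), "dy": np.float64(-40.5), "dz": np.float64(-5.1), "yaw": np.float64(-4.92)}
{"dx": np.float64(-31.9), "dy": np.float64(-43.4), "dz": np.float64(-5.1), "yaw": np.float64(-4.92)}
{"dx": np.float64(-28.1), "dy": np.float64(-46.0), "dz": np.float64(-5.1), "yaw": np.float64(-4.92)}
{"dx": np.float64(-24.0), "dy": np.float64(-48.2), "dz": np.float64(-5.1), "yaw": np.float64(-4.92)}
```

>>> {"op": "send_rows", "data": {
  "deltas": [
    {"hand":-1,"dx":-42,"dy":-23,"dz":-5,"yaw":-5},
    {"dx":-41,"dy":-27,"dz":-5,"yaw":-5},
    {"dx":-38,"dy":-31,"dz":-5,"yaw":-5},
    {"dx":-35,"dy":-34,"dz":-5,"yaw":-5},
    {"dx":-32,"dy":-37,"dz":-5,"yaw":-5},
    {"dx":-29,"dy":-40,"dz":-5,"yaw":-5},
    {"dx":-26,"dy":-42,"dz":-5,"yaw":-5},
    {"dx":0,"dy":0,"dz":0,"yaw":-4}
  ]
}}

```text
invalid input
```

>>> {"op": "send_rows", "data": {
  "deltas": [
    {"dx":0},
    {"dx":0},
    {"dx":0}
  ]
}}

```text
invalid input
```

Run:
```python
from h import *
st(); T=tool(); p=bot.camera("wrist"); Q=cloud(p,T); np.savez("w1.npz",Q=Q,img=p["img"],T=T@p["T_tool_cam"],K=p["mtx"])
for t in ["shim_thin","shim_mid","shim_thick","rack","spindle"]:
    for d in bot.look_for(t,p)[:4]:
        e=[int(a) for a in d["extent"]]; c=Q[max(e[1],0):e[3]+1,max(e[0],0):e[2]+1].reshape(-1,3)
        print(t,round(d["p"],2),e,np.round(np.nanmedian(c,0),3))
cv2.imwrite("pics/w1.png",p["img"][:,:,::-1])
```

```text
0.65 [0.2557 0.515  0.1995] [180.   -0.  153.6] F [-0.58  0.07 -0.39] M [-0.03 -0.03  0.  ] w 1.0 f 0.0
shim_thin 0.6 [131, 401, 149, 419] [0.455 0.221 0.027]
```

View pics/w1.png

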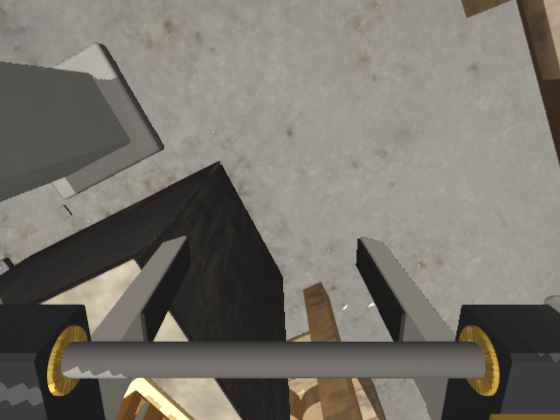

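The picture is still the start pose, since the moves were refused: bench only, with the open fingers at columns 180 and 370. Each row needs all its fields.

>>> {"op": "send_rows", "data": {
  "deltas": [
    {"hand":-1,"dx":-42,"dy":-23,"dz":-5,"yaw":-5},
    {"hand":-1,"dx":-41,"dy":-27,"dz":-5,"yaw":-5},
    {"hand":-1,"dx":-38,"dy":-31,"dz":-5,"yaw":-5},
    {"hand":-1,"dx":-35,"dy":-34,"dz":-5,"yaw":-5},
    {"hand":-1,"dx":-32,"dy":-37,"dz":-5,"yaw":-5},
    {"hand":-1,"dx":-29,"dy":-40,"dz":-5,"yaw":-5},
    {"hand":-1,"dx":-26,"dy":-42,"dz":-5,"yaw":-5},
    {"hand":-1,"dx":0,"dy":0,"dz":0,"yaw":-4}
  ]
}}

```text
time_s: 1.75
ee_pos: [0.4548, 0.2289, 0.2356]
tcp_rot: [-3.14, 0.003, -2.926]
wrist_force: [-0.6, 1.4, -0.0]
grip_width: 0.997
finger_force: 0.0
```

>>> {"op": "send_rows", "data": {
  "deltas": [
    {"hand":-1,"dx":0,"dy":0,"dz":0,"yaw":0},
    {"hand":-1,"dx":0,"dy":0,"dz":0,"yaw":0}
  ]
}}

```text
time_s: 1.95
ee_pos: [0.4507, 0.2338, 0.2343]
tcp_rot: [3.141, -0.0, -2.923]
wrist_force: [-0.6, -0.6, -0.3]
grip_width: 0.998
finger_force: 0.0
```

```bash
cat > look.py <<'E'
import sys
from h import *
n=sys.argv[1]
st(); T=tool(); p=bot.camera("wrist"); Q=cloud(p,T); np.savez(n+".npz",Q=Q,img=p["img"],T=T@p["T_tool_cam"],K=p["mtx"])
for t in ["shim_thin","shim_mid","shim_thick","rack","spindle"]:
    for d in bot.look_for(t,p)[:4]:
        e=[int(a) for a in d["extent"]]; c=Q[max(e[1],0):e[3]+1,max(e[0],0):e[2]+1].reshape(-1,3)
        print(t,round(d["p"],2),e,np.round(np.nanmedian(c,0),3))
cv2.imwrite("pics/%s.png"%n,p["img"][:,:,::-1])
E
python3 look.py w2
```

```text
1.95 [0.4507 0.2338 0.2343] [ 1.7998e+02 -2.0000e-02 -1.6749e+02] F [-0.57 -0.57 -0.25] M [ 0.01 -0.01  0.01] w 0.998 f 0.0
shim_thin 0.93 [214, 172, 267, 200] [0.46  0.203 0.087]
shim_mid 0.83 [222, 238, 267, 276] [0.536 0.222 0.086]
shim_thick 0.61 [216, 210, 266, 239] [0.499 0.211 0.087]
rack 0.97 [218, 143, 278, 260] [0.483 0.213 0.065]
spindle 0.96 [0, 159, 153, 258] [0.527 0.033 0.073]
```

View pics/w2.png

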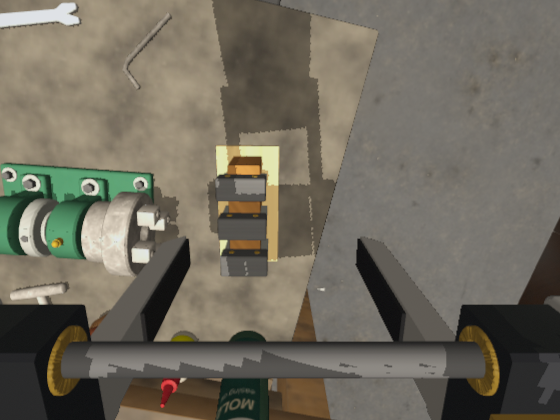

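The wrist view shows the rack with heads at pixels (241,186), (243,225) and (245,263). The spindle is on the left, chuck end nearest the rack. Next I fit the head tops, then view the gap from above.

Run:
```python
from h import *
def fit(Q,img,name):
    m=(Q[...,0]>.40)&(Q[...,0]<.62)&(Q[...,1]>.13)&(Q[...,1]<.30)&(Q[...,2]>.081)&(Q[...,2]<.095)
    n,l=cv2.connectedComponents(m.astype(np.uint8),connectivity=4)
    for i in range(1,n):
        P=Q[l==i]
        if len(P)<60: continue
        r=cv2.minAreaRect((P[:,:2]*1000).astype(np.float32)); print(name,len(P),np.round(np.median(P,0),4),np.round(r[0],1),np.round(r[1],1),round(r[2],1))
d=np.load("w2.npz");fit(d["Q"],d["img"],"w")
d=np.load("top0.npz");fit(d["Q"],d["img"],"t")
print("gap view");plan([.565,-.09,.235],99,8)
```

```text
w 1209 [0.4606 0.2034 0.0873] [461.3 203.1] [23.7 49.9] 12.6
w 1122 [0.5012 0.2123 0.0872] [502.4 212.3] [24.3 49.3] 12.4
w 1018 [0.5415 0.2222 0.0871] [542.9 222. ] [23.8 49.3] 12.2
t 243 [0.5428 0.2226 0.0876] [543.8 223. ] [24.4 50.3] 11.0
t 244 [0.5021 0.2128 0.088 ] [503.  213.1] [23.9 50.4] 12.0
t 245 [0.4616 0.2036 0.088 ] [462.3 204. ] [23.9 50.1] 11.9
gap view
n 8 dist/row 43.0040166325617 turn -93.67941739424134
{"dx": np.float64(-5.1), "dy": np.float64(-42.7), "dz": np.float64(-0.1), "yaw": np.float64(11.71)}
{"dx": np.float64(-13.6), "dy": np.float64(-40.8), "dz": np.float64(-0.1), "yaw": np.float64(11.71)}
{"dx": np.float64(-21.6), "dy": np.float64(-37.2), "dz": np.float64(-0.1), "yaw": np.float64(11.71)}
{"dx": np.float64(-28.7), "dy": np.float64(-32.0), "dz": np.float64(-0.1), "yaw": np.float64(11.71)}
{"dx": np.float64(-34.6), "dy": np.float64(-25.5), "dz": np.float64(-0.1), "yaw": np.float64(11.71)}
{"dx": np.float64(-39.1), "dy": np.float64(-18.0), "dz": np.float64(-0.1), "yaw": np.float64(11.71)}
{"dx": np.float64(-41.9), "dy": np.float64(-9.6), "dz": np.float64(-0.1), "yaw": np.float64(11.71)}
{"dx": np.float64(-43.0), "dy": np.float64(-0.9), "dz": np.float64(-0.1), "yaw": np.float64(11.71)}
```

Run:
```python
from h import *
plan([.565,-.09,.235],99,12)
```

```text
n 12 dist/row 28.6693444217078 turn -93.67941739424134
{"dx": np.float64(-3.4), "dy": np.float64(-28.5), "dz": np.float64(-0.1), "yaw": np.float64(7.81)}
{"dx": np.float64(-7.2), "dy": np.float64(-27.7), "dz": np.float64(-0.1), "yaw": np.float64(7.81)}
{"dx": np.float64(-10.9), "dy": np.float64(-26.5), "dz": np.float64(-0.1), "yaw": np.float64(7.81)}
{"dx": np.float64(-14.4), "dy": np.float64(-24.8), "dz": np.float64(-0.1), "yaw": np.float64(7.81)}
{"dx": np.float64(-17.7), "dy": np.float64(-22.6), "dz": np.float64(-0.1), "yaw": np.float64(7.81)}
{"dx": np.float64(-20.6), "dy": np.float64(-20.0), "dz": np.float64(-0.1), "yaw": np.float64(7.81)}
{"dx": np.float64(-23.1), "dy": np.float64(-17.0), "dz": np.float64(-0.1), "yaw": np.float64(7.81)}
{"dx": np.float64(-25.2), "dy": np.float64(-13.7), "dz": np.float64(-0.1), "yaw": np.float64(7.81)}
{"dx": np.float64(-26.8), "dy": np.float64(-10.2), "dz": np.float64(-0.1), "yaw": np.float64(7.81)}
{"dx": np.float64(-27.9), "dy": np.float64(-6.4), "dz": np.float64(-0.1), "yaw": np.float64(7.81)}
{"dx": np.float64(-28.6), "dy": np.float64(-2.6), "dz": np.float64(-0.1), "yaw": np.float64(7.81)}
{"dx": np.float64(-28.6), "dy": np.float64(1.3), "dz": np.float64(-0.1), "yaw": np.float64(7.81)}
```

>>> {"op": "send_rows", "data": {
  "deltas": [
    {"hand":-1,"dx":-3.4,"dy":-28.5,"dz":0,"yaw":7.8},
    {"hand":-1,"dx":-7.2,"dy":-27.7,"dz":0,"yaw":7.8},
    {"hand":-1,"dx":-10.9,"dy":-26.5,"dz":0,"yaw":7.8},
    {"hand":-1,"dx":-14.4,"dy":-24.8,"dz":0,"yaw":7.8},
    {"hand":-1,"dx":-17.7,"dy":-22.6,"dz":0,"yaw":7.8},
    {"hand":-1,"dx":-20.6,"dy":-20,"dz":0,"yaw":7.8},
    {"hand":-1,"dx":-23.1,"dy":-17,"dz":0,"yaw":7.8},
    {"hand":-1,"dx":-25.2,"dy":-13.7,"dz":0,"yaw":7.8}
  ]
}}

```text
time_s: 3.05
ee_pos: [0.5275, 0.0167, 0.2345]
tcp_rot: [3.141, 0.0, 2.267]
wrist_force: [-0.4, -0.0, -0.8]
grip_width: 1.001
finger_force: 0.0
```

>>> {"op": "send_rows", "data": {
  "deltas": [
    {"hand":-1,"dx":-26.8,"dy":-10.2,"dz":0,"yaw":7.8},
    {"hand":-1,"dx":-27.9,"dy":-6.4,"dz":0,"yaw":7.8},
    {"hand":-1,"dx":-28.6,"dy":-2.6,"dz":0,"yaw":7.8},
    {"hand":-1,"dx":-28.6,"dy":1.3,"dz":0,"yaw":7.8},
    {"hand":-1,"dx":0,"dy":0,"dz":0,"yaw":0},
    {"hand":-1,"dx":0,"dy":0,"dz":0,"yaw":0}
  ]
}}

```text
time_s: 3.65
ee_pos: [0.5652, -0.0906, 0.2341]
tcp_rot: [-3.141, -0.001, 1.729]
wrist_force: [-0.0, 1.0, -0.2]
grip_width: 0.998
finger_force: 0.0
```

```bash
python3 look.py w3
```

```text
3.65 [ 0.5652 -0.0906  0.2341] [-1.7996e+02 -6.0000e-02  9.9050e+01] F [-0.03  1.02 -0.17] M [-0.02  0.06 -0.02] w 0.998 f 0.0
shim_mid 0.74 [284, 213, 334, 263] [ 0.616 -0.156  0.02 ]
shim_thick 0.6 [229, 0, 336, 161] [0.558 0.009 0.072]
spindle 0.96 [225, 0, 332, 162] [0.555 0.008 0.072]
```

View pics/w3.png

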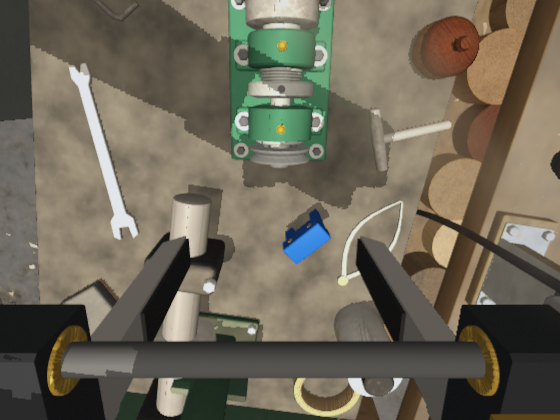

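The spindle is aligned with the image: front bearing at (280,125), thrust collar at (280,88), rear bearing at (282,48), blue look-alike at (307,237).

```bash
cat > prof.py <<'E'
import sys
from h import *
Q=np.load(sys.argv[1]+".npz")["Q"].reshape(-1,3); yaw=np.radians(float(sys.argv[2])); c0=np.array([.55,0.0])
ey=np.array([-np.sin(yaw),np.cos(yaw)]); ex=np.array([np.cos(yaw),np.sin(yaw)])
X=(Q[:,:2]-c0)@ex; Y=(Q[:,:2]-c0)@ey; Z=Q[:,2]
m=(abs(X)<.05)&(Z>.055)
for y in np.arange(-.075,.09,.002):
    k=m&(abs(Y-y)<.001)
    if k.sum()<4: continue
    # circle fit about axis using points: x-centre from symmetric hull at z>0.075
    kk=k&(Z>np.nanmax(Z[k])-.012)
    xs=X[kk]; print(round(y*1000),"zmax",round(np.percentile(Z[k],98)*1000,1),"xmid",round((xs.min()+xs.max())*500,1),"w",round((xs.max()-xs.min())*1000,1),k.sum())
E
python3 prof.py w3 9.2
```

```text
-75 zmax 360.9 xmid 0.3 w 99.3 455
-73 zmax 362.3 xmid -0.0 w 99.9 610
-71 zmax 361.8 xmid 0.0 w 99.9 685
-69 zmax 361.3 xmid -0.0 w 100.0 2267
-67 zmax 360.9 xmid -0.0 w 100.0 4048
-65 zmax 360.5 xmid -0.0 w 99.9 6401
-63 zmax 360.6 xmid 0.0 w 100.0 5948
-61 zmax 361.5 xmid -0.0 w 100.0 1274
-59 zmax 361.5 xmid -0.0 w 100.0 1424
-57 zmax 360.2 xmid 0.0 w 100.0 718
-55 zmax 78.1 xmid 1.3 w 41.6 50
-53 zmax 79.4 xmid 6.3 w 31.5 23
-51 zmax 86.5 xmid 6.9 w 40.3 78
-49 zmax 86.7 xmid 6.8 w 40.2 65
-47 zmax 94.3 xmid 7.2 w 46.1 107
-45 zmax 94.2 xmid 7.2 w 48.0 136
-43 zmax 93.9 xmid 6.7 w 48.9 139
-41 zmax 94.0 xmid 6.7 w 46.7 135
-39 zmax 101.4 xmid 5.1 w 27.9 121
-37 zmax 103.2 xmid 5.6 w 17.6 134
-35 zmax 103.5 xmid 7.4 w 19.4 139
-33 zmax 102.6 xmid 5.6 w 24.9 154
-31 zmax 94.6 xmid 7.1 w 39.3 137
-29 zmax 94.3 xmid 6.6 w 46.2 135
-27 zmax 93.9 xmid 7.6 w 46.2 136
-25 zmax 93.8 xmid 7.1 w 47.0 146
-23 zmax 94.2 xmid 8.1 w 45.0 145
-21 zmax 93.9 xmid 7.6 w 47.9 129
-19 zmax 94.1 xmid 7.6 w 47.8 141
-17 zmax 92.5 xmid 6.7 w 44.2 160
-15 zmax 79.9 xmid -1.4 w 31.2 70
-13 zmax 72.0 xmid
[... 754 characters left out ...]
7 w 20.9 172
35 zmax 103.6 xmid 8.5 w 20.8 160
37 zmax 102.1 xmid 8.5 w 22.5 158
39 zmax 94.5 xmid 7.3 w 41.4 162
41 zmax 94.2 xmid 8.3 w 45.2 163
43 zmax 94.1 xmid 8.7 w 47.9 176
45 zmax 94.4 xmid 8.7 w 46.0 162
47 zmax 93.7 xmid 7.3 w 46.8 157
49 zmax 92.7 xmid 8.3 w 45.0 74
51 zmax 79.9 xmid 8.8 w 17.9 21
53 zmax 80.3 xmid 8.1 w 31.1 91
55 zmax 92.6 xmid 9.1 w 44.6 419
57 zmax 95.9 xmid 8.2 w 47.8 247
59 zmax 95.6 xmid 8.6 w 48.6 185
61 zmax 95.7 xmid 8.6 w 48.5 193
63 zmax 96.1 xmid 9.5 w 48.4 190
65 zmax 95.9 xmid 8.6 w 48.2 198
67 zmax 95.6 xmid 8.1 w 48.9 196
69 zmax 96.0 xmid 8.6 w 48.1 179
71 zmax 90.8 xmid 8.7 w 57.5 74
73 zmax 81.8 xmid 8.9 w 64.3 25
75 zmax 72.4 xmid 8.2 w 65.5 5
```

```bash
cat > axis.py <<'E'
import sys
from h import *
from scipy.optimize import least_squares
Q=np.load(sys.argv[1]+".npz")["Q"].reshape(-1,3); Q=Q[np.isfinite(Q).all(1)]; y0=float(sys.argv[2]) if len(sys.argv)>2 else 8.3
def loc(p,Q):
    yaw=np.radians(p[0]); ex=np.array([np.cos(yaw),np.sin(yaw)]);ey=np.array([-ex[1],ex[0]]); c=np.array([.5575,-.012])
    d=Q[:,:2]-c; return d@ex-p[1]/1000,d@ey,Q[:,2]-p[2]/1000
x,y,z=loc([y0,0,62],Q); k=(np.hypot(x,z)<.0335)&(np.hypot(x,z)>.0305)&(z>.014)&(abs(x)<.04)&(((y>-.034)&(y<-.004))|((y>.005)&(y<.017))|((y>.032)&(y<.06)))
P=Q[k]
r=least_squares(lambda p:(lambda a:np.hypot(a[0],a[2])*1000-32)(loc(p,P)),[y0,0,62],loss="soft_l1")
print(k.sum(),"yaw,xoff,axis z",np.round(r.x,2))
x,y,z=loc(r.x,Q)
# faces: histogram of radius-32 points along y, with |x|<15
rr=np.hypot(x,z); k=(rr>.0312)&(rr<.033)&(z>0)
h,e=np.histogram(y[k]*1000,np.arange(-10,30,1)); print(dict(zip(np.round(e,1).tolist(),h.tolist())))
for a in np.arange(-8,14,.7):
    q=(abs(x)<.015)&(abs(y*1000-a)<.35)&(z>0)
    if q.sum()>2: print(round(a,1),np.round(np.percentile(rr[q]*1000,[5,50,95]),1),q.sum())
E
python3 axis.py w3
```

```text
3197 yaw,xoff,axis z [ 8.31  1.3  61.44]
{-10: 68, -9: 47, -8: 48, -7: 55, -6: 53, -5: 17, -4: 0, -3: 0, -2: 0, -1: 0, 0: 0, 1: 0, 2: 0, 3: 0, 4: 0, 5: 0, 6: 18, 7: 53, 8: 46, 9: 64, 10: 60, 11: 57, 12: 59, 13: 48, 14: 51, 15: 72, 16: 57, 17: 47, 18: 10, 19: 1, 20: 0, 21: 0, 22: 0, 23: 0, 24: 0, 25: 0, 26: 0, 27: 0, 28: 0}
-8.0 [30.7 32.1 33. ] 23
-7.3 [31.  31.7 32.7] 30
-6.6 [30.8 32.  32.9] 33
-5.9 [30.7 31.4 33.3] 22
-5.2 [30.7 31.9 32.6] 17
-4.5 [28.4 30.8 31.8] 28
-3.8 [26.9 28.3 29.4] 29
-3.1 [24.2 25.8 26.8] 32
-2.4 [10.1 13.5 22.8] 31
-1.7 [ 8.9 10.  10.6] 20
-1.0 [ 9.  10.  10.3] 20
0.4 [ 8.7 10.1 11.2] 17
1.1 [ 8.8  9.6 11. ] 20
1.8 [ 8.8  9.5 10.4] 19
3.2 [ 8.8  9.6 10.7] 19
3.9 [ 9.1  9.8 11.1] 20
4.6 [23.6 24.8 26. ] 25
5.3 [25.4 26.9 28. ] 16
6.0 [27.5 28.4 29.3] 24
6.7 [29.8 30.6 31.9] 33
7.4 [30.1 31.5 32.9] 33
8.1 [30.8 31.5 33.3] 29
8.8 [30.5 31.8 33.2] 21
9.5 [30.9 31.9 33.2] 16
10.2 [30.6 31.8 33. ] 33
10.9 [30.6 31.5 33.1] 33
11.6 [31.1 31.7 33.4] 32
12.3 [30.9 32.  33.1] 25
13.0 [31.3 31.8 32.7] 16
13.7 [30.7 32.2 33.5] 26
```

Faces at r = 24 mm are at y ≈ -2.6 and +4.4 mm, so the gap is about 7 mm. That points to shim_mid, which the networks place at the far end of the rack. Next I check the top-camera axis and any obstacles.

```bash
python3 axis.py top0 | head -2
python3 - <<'E'
from h import *
for n in ["top0","scene0","w2"]:
    Q=np.load(n+".npz")["Q"].reshape(-1,3);Q=Q[np.isfinite(Q).all(1)]
    for nm,(a,b,c,d,zl) in {"rack":(.42,.68,.08,.40,.115),"spin":(.40,.72,-.20,.05,.115)}.items():
        k=(Q[:,0]>a)&(Q[:,0]<b)&(Q[:,1]>c)&(Q[:,1]<d)&(Q[:,2]>zl)&(Q[:,2]<.33)
        if n=="w2": k&=Q[:,2]<.15
        cell={}
        for p in Q[k]: cell.setdefault((round(p[0]/.03)*3,round(p[1]/.03)*3),[]).append(p[2])
        print(n,nm,{kk:round(max(v),2) for kk,v in cell.items() if len(v)>3})
d=np.load("scene0.npz")["img"]
plan([.5433,.2224,.20],-167.6,12)
E
```

```text
462 yaw,xoff,axis z [ 8.29  0.94 61.98]
{-10: 2, -9: 6, -8: 6, -7: 8, -6: 8, -5: 2, -4: 0, -3: 0, -2: 0, -1: 0, 0: 0, 1: 0, 2: 0, 3: 0, 4: 0, 5: 0, 6: 2, 7: 4, 8: 9, 9: 6, 10: 7, 11: 2, 12: 7, 13: 3, 14: 6, 15: 7, 16: 3, 17: 3, 18: 4, 19: 1, 20: 0, 21: 0, 22: 0, 23: 0, 24: 0, 25: 0, 26: 0, 27: 0, 28: 0}
top0 rack {}
top0 spin {}
scene0 rack {}
scene0 spin {}
w2 rack {}
w2 spin {}
n 12 dist/row 26.245868619874255 turn 93.29788848316639
{"dx": np.float64(26.0), "dy": np.float64(2.3), "dz": np.float64(2.9), "yaw": np.float64(-7.77)}
{"dx": np.float64(25.4), "dy": np.float64(5.8), "dz": np.float64(2.9), "yaw": np.float64(-7.77)}
{"dx": np.float64(24.4), "dy": np.float64(9.2), "dz": np.float64(2.9), "yaw": np.float64(-7.77)}
{"dx": np.float64(22.9), "dy": np.float64(12.4), "dz": np.float64(2.9), "yaw": np.float64(-7.77)}
{"dx": np.float64(21.1), "dy": np.float64(15.4), "dz": np.float64(2.9), "yaw": np.float64(-7.77)}
{"dx": np.float64(18.8), "dy": np.float64(18.1), "dz": np.float64(2.9), "yaw": np.float64(-7.77)}
{"dx": np.float64(16.2), "dy": np.float64(20.5), "dz": np.float64(2.9), "yaw": np.float64(-7.77)}
{"dx": np.float64(13.2), "dy": np.float64(22.5), "dz": np.float64(2.9), "yaw": np.float64(-7.77)}
{"dx": np.float64(10.1), "dy": np.float64(24.1), "dz": np.float64(2.9), "yaw": np.float64(-7.77)}
{"dx": np.float64(6.7), "dy": np.float64(25.2), "dz": np.float64(2.9), "yaw": np.float64(-7.77)}
{"dx": np.float64(3.3), "dy": np.float64(25.9), "dz": np.float64(2.9), "yaw": np.float64(-7.77)}
{"dx": np.float64(-0.3), "dy": np.float64(26.1), "dz": np.float64(2.9), "yaw": np.float64(-7.77)}
```

>>> {"op": "send_rows", "data": {
  "deltas": [
    {"hand":-1,"dx":26,"dy":2.3,"dz":2.9,"yaw":-7.8},
    {"hand":-1,"dx":25.4,"dy":5.8,"dz":2.9,"yaw":-7.8},
    {"hand":-1,"dx":24.4,"dy":9.2,"dz":2.9,"yaw":-7.8},
    {"hand":-1,"dx":22.9,"dy":12.4,"dz":2.9,"yaw":-7.8},
    {"hand":-1,"dx":21.1,"dy":15.4,"dz":2.9,"yaw":-7.8},
    {"hand":-1,"dx":18.8,"dy":18.1,"dz":2.9,"yaw":-7.8},
    {"hand":-1,"dx":16.2,"dy":20.5,"dz":2.9,"yaw":-7.8},
    {"hand":-1,"dx":13.2,"dy":22.5,"dz":2.9,"yaw":-7.8}
  ]
}}

```text
time_s: 4.75
ee_pos: [0.5503, 0.1189, 0.2114]
tcp_rot: [3.141, 0.0, 2.824]
wrist_force: [-0.0, -0.1, 0.4]
grip_width: 1.005
finger_force: 0.0
```

>>> {"op": "send_rows", "data": {
  "deltas": [
    {"hand":-1,"dx":10.1,"dy":24.1,"dz":2.9,"yaw":-7.8},
    {"hand":-1,"dx":6.7,"dy":25.2,"dz":2.9,"yaw":-7.8},
    {"hand":-1,"dx":3.3,"dy":25.9,"dz":2.9,"yaw":-7.7},
    {"hand":-1,"dx":-0.3,"dy":26.1,"dz":2.9,"yaw":-7.7},
    {"hand":-1,"dx":0,"dy":0,"dz":0,"yaw":0},
    {"hand":-1,"dx":0,"dy":0,"dz":0,"yaw":0}
  ]
}}

```text
time_s: 5.35
ee_pos: [0.5428, 0.2219, 0.1996]
tcp_rot: [-3.141, -0.0, -2.925]
wrist_force: [-0.3, -0.2, 0.4]
grip_width: 0.998
finger_force: 0.0
```

Run:
```python
from h import *
st(); T=tool(); p=bot.camera("wrist"); Q=cloud(p,T)
m=(Q[...,0]>.40)&(Q[...,0]<.62)&(Q[...,1]>.13)&(Q[...,1]<.30)&(Q[...,2]>.081)&(Q[...,2]<.095)
n,l=cv2.connectedComponents(m.astype(np.uint8),connectivity=4)
for i in range(1,n):
    P=Q[l==i]
    if len(P)>100:
        r=cv2.minAreaRect((P[:,:2]*1000).astype(np.float32)); print(len(P),np.round(np.median(P,0),4),np.round(r[0],1),np.round(r[1],1),round(r[2],1))
plan([.5433,.2224,.0765],-167.6,8)
```

```text
5.35 [0.5428 0.2219 0.1996] [-1.7996e+02 -1.0000e-02 -1.6759e+02] F [-0.26 -0.16  0.4 ] M [ 0.04  0.01 -0.03] w 0.998 f 0.0
1799 [0.4618 0.2034 0.0875] [461.9 203.6] [23.  49.8] 12.4
1664 [0.5021 0.2126 0.0873] [502.7 212.8] [24.1 50. ] 12.5
1496 [0.5426 0.2225 0.0873] [543.5 223. ] [24.4 49.5] 12.0
n 8 dist/row 15.406730909904171 turn 0.046798810904647326
{"dx": np.float64(-0.1), "dy": np.float64(0.1), "dz": np.float64(15.4), "yaw": np.float64(-0.01)}
{"dx": np.float64(-0.1), "dy": np.float64(0.1), "dz": np.float64(15.4), "yaw": np.float64(-0.01)}
{"dx": np.float64(-0.1), "dy": np.float64(0.1), "dz": np.float64(15.4), "yaw": np.float64(-0.01)}
{"dx": np.float64(-0.1), "dy": np.float64(0.1), "dz": np.float64(15.4), "yaw": np.float64(-0.01)}
{"dx": np.float64(-0.1), "dy": np.float64(0.1), "dz": np.float64(15.4), "yaw": np.float64(-0.01)}
{"dx": np.float64(-0.1), "dy": np.float64(0.1), "dz": np.float64(15.4), "yaw": np.float64(-0.01)}
{"dx": np.float64(-0.1), "dy": np.float64(0.1), "dz": np.float64(15.4), "yaw": np.float64(-0.01)}
{"dx": np.float64(-0.1), "dy": np.float64(0.1), "dz": np.float64(15.4), "yaw": np.float64(-0.01)}
```

>>> {"op": "send_rows", "data": {
  "deltas": [
    {"hand":-1,"dx":-0.6,"dy":0.5,"dz":20,"yaw":0},
    {"hand":-1,"dx":0,"dy":0,"dz":20,"yaw":0},
    {"hand":-1,"dx":0,"dy":0,"dz":20,"yaw":0},
    {"hand":-1,"dx":0,"dy":0,"dz":20,"yaw":0},
    {"hand":-1,"dx":0,"dy":0,"dz":18,"yaw":0},
    {"hand":-1,"dx":0,"dy":0,"dz":15,"yaw":0},
    {"hand":-1,"dx":0,"dy":0,"dz":10,"yaw":0},
    {"hand":-1,"dx":0,"dy":0,"dz":0,"yaw":0}
  ]
}}

```text
time_s: 6.2
ee_pos: [0.5427, 0.2212, 0.0751]
tcp_rot: [-3.141, -0.003, -2.926]
wrist_force: [-0.5, -0.8, -0.6]
grip_width: 1.001
finger_force: 0.0
```

>>> {"op": "send_rows", "data": {
  "deltas": [
    {"hand":1,"dx":0,"dy":0,"dz":0,"yaw":0},
    {"hand":1,"dx":0,"dy":0,"dz":0,"yaw":0},
    {"hand":1,"dx":0,"dy":0,"dz":0,"yaw":0},
    {"hand":1,"dx":0,"dy":0,"dz":0,"yaw":0},
    {"hand":1,"dx":0,"dy":0,"dz":0,"yaw":0},
    {"hand":1,"dx":0,"dy":0,"dz":0,"yaw":0}
  ],
  "squeeze": 35
}}

```text
time_s: 6.8
ee_pos: [0.5437, 0.2223, 0.0769]
tcp_rot: [3.141, 0.0, -2.925]
wrist_force: [0.4, -1.4, 0.6]
grip_width: 0.526
finger_force: 28.6
```

```bash
python3 -c "
from h import *
st()"
```

```text
6.8 [0.5437 0.2223 0.0769] [ 1.7998e+02  2.0000e-02 -1.6760e+02] F [ 0.44 -1.39  0.6 ] M [-0.09 -0.03  0.04] w 0.526 f 28.6
```

>>> {"op": "send_rows", "data": {
  "deltas": [
    {"hand":1,"dx":0,"dy":0,"dz":-8,"yaw":0},
    {"hand":1,"dx":0,"dy":0,"dz":-15,"yaw":0},
    {"hand":1,"dx":0,"dy":0,"dz":-20,"yaw":0},
    {"hand":1,"dx":0,"dy":0,"dz":-20,"yaw":0},
    {"hand":1,"dx":0,"dy":0,"dz":-20,"yaw":0},
    {"hand":1,"dx":0,"dy":0,"dz":-20,"yaw":0},
    {"hand":1,"dx":0,"dy":0,"dz":-15,"yaw":0},
    {"hand":1,"dx":0,"dy":0,"dz":0,"yaw":0}
  ]
}}

```text
time_s: 7.6
ee_pos: [0.5457, 0.2225, 0.1983]
tcp_rot: [3.141, 0.006, -2.925]
wrist_force: [0.7, -0.3, -2.4]
grip_width: 0.527
finger_force: 35.0
```

Run:
```python
from h import *
st()
p=bot.camera("scene"); cv2.imwrite("pics/s2.png",cv2.resize(p["img"][100:260,160:320,::-1],(600,600),interpolation=3))
for t in ["shim_thin","shim_mid","shim_thick"]: print(t,[(round(d["p"],2),[int(a) for a in d["extent"]]) for d in bot.look_for(t,p)[:3]])
plan([.5586,-.0106,.18],98.3,13)
```

```text
7.6 [0.5457 0.2225 0.1983] [ 179.99    0.37 -167.6 ] F [ 0.69 -0.33 -2.44] M [ 0.02 -0.07 -0.01] w 0.527 f 35.0
shim_thin [(0.76, [205, 187, 230, 227]), (0.16, [193, 185, 263, 246])]
shim_mid [(0.88, [399, 246, 417, 298]), (0.67, [234, 119, 262, 158])]
shim_thick [(0.88, [220, 183, 244, 221])]
n 13 dist/row 17.94701677597115 turn -94.09767008059174
{"dx": np.float64(2.6), "dy": np.float64(-17.7), "dz": np.float64(1.0), "yaw": np.float64(7.24)}
{"dx": np.float64(0.4), "dy": np.float64(-17.9), "dz": np.float64(1.0), "yaw": np.float64(7.24)}
{"dx": np.float64(-1.9), "dy": np.float64(-17.8), "dz": np.float64(1.0), "yaw": np.float64(7.24)}
{"dx": np.float64(-4.1), "dy": np.float64(-17.4), "dz": np.float64(1.0), "yaw": np.float64(7.24)}
{"dx": np.float64(-6.3), "dy": np.float64(-16.8), "dz": np.float64(1.0), "yaw": np.float64(7.24)}
{"dx": np.float64(-8.3), "dy": np.float64(-15.9), "dz": np.float64(1.0), "yaw": np.float64(7.24)}
{"dx": np.float64(-10.3), "dy": np.float64(-14.7), "dz": np.float64(1.0), "yaw": np.float64(7.24)}
{"dx": np.float64(-12.0), "dy": np.float64(-13.3), "dz": np.float64(1.0), "yaw": np.float64(7.24)}
{"dx": np.float64(-13.6), "dy": np.float64(-11.7), "dz": np.float64(1.0), "yaw": np.float64(7.24)}
{"dx": np.float64(-15.0), "dy": np.float64(-9.8), "dz": np.float64(1.0), "yaw": np.float64(7.24)}
{"dx": np.float64(-16.1), "dy": np.float64(-7.9), "dz": np.float64(1.0), "yaw": np.float64(7.24)}
{"dx": np.float64(-17.0), "dy": np.float64(-5.8), "dz": np.float64(1.0), "yaw": np.float64(7.24)}
{"dx": np.float64(-17.6), "dy": np.float64(-3.6), "dz": np.float64(1.0), "yaw": np.float64(7.24)}
```

View pics/s2.png

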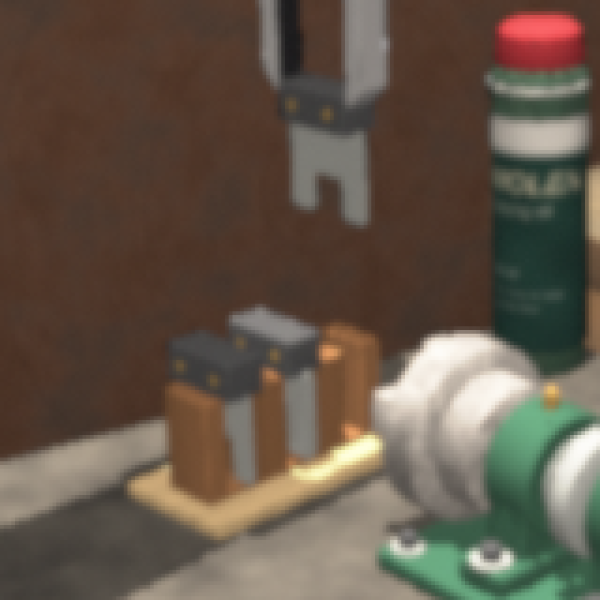

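The shim hangs upright in the fingers at crop (325,150). The other two, thin and thick, are undisturbed in the rack. The network again calls the held one mid.

>>> {"op": "send_rows", "data": {
  "deltas": [
    {"hand":1,"dx":2.6,"dy":-17.7,"dz":1,"yaw":7.24},
    {"hand":1,"dx":0.4,"dy":-17.9,"dz":1,"yaw":7.24},
    {"hand":1,"dx":-1.9,"dy":-17.8,"dz":1,"yaw":7.24},
    {"hand":1,"dx":-4.1,"dy":-17.4,"dz":1,"yaw":7.24},
    {"hand":1,"dx":-6.3,"dy":-16.8,"dz":1,"yaw":7.24},
    {"hand":1,"dx":-8.3,"dy":-15.9,"dz":1,"yaw":7.24},
    {"hand":1,"dx":-10.3,"dy":-14.7,"dz":1,"yaw":7.24},
    {"hand":1,"dx":-12,"dy":-13.3,"dz":1,"yaw":7.24}
  ]
}}

```text
time_s: 8.6
ee_pos: [0.5525, 0.0783, 0.1849]
tcp_rot: [-3.139, -0.002, 2.342]
wrist_force: [-0.0, 0.8, -2.6]
grip_width: 0.526
finger_force: 35.0
```

>>> {"op": "send_rows", "data": {
  "deltas": [
    {"hand":1,"dx":-13.6,"dy":-11.7,"dz":1,"yaw":7.24},
    {"hand":1,"dx":-15,"dy":-9.8,"dz":1,"yaw":7.24},
    {"hand":1,"dx":-16.1,"dy":-7.9,"dz":1,"yaw":7.24},
    {"hand":1,"dx":-17,"dy":-5.8,"dz":1,"yaw":7.24},
    {"hand":1,"dx":-17.6,"dy":-3.6,"dz":1,"yaw":7.24},
    {"hand":1,"dx":0,"dy":0,"dz":0,"yaw":0},
    {"hand":1,"dx":0,"dy":0,"dz":0,"yaw":0},
    {"hand":1,"dx":0,"dy":0,"dz":0,"yaw":0}
  ]
}}

```text
time_s: 9.4
ee_pos: [0.5592, -0.0096, 0.181]
tcp_rot: [-3.14, -0.001, 1.717]
wrist_force: [0.0, -0.1, -1.5]
grip_width: 0.522
finger_force: 35.0
```

Run:
```python
from h import *
st(); plan([.5586,-.0106,.17],98.3,1)
T=tool(); p=bot.camera("wrist"); Q=cloud(p,T)
np.savez("w4.npz",Q=Q,img=p["img"])
# head in tool frame
z=p["z_map"];P=(Q-T[:3,3])@T[:3,:3]
m=(abs(P[...,0])<.03)&(abs(P[...,1])<.024)&(P[...,2]>-.02)&(P[...,2]<.0)
print(m.sum(),np.nanmin(P[m],0),np.nanmax(P[m],0),np.median(P[m],0))
cv2.imwrite("pics/w4.png",p["img"][100:400,130:430,::-1].repeat(2,0).repeat(2,1))
```

```text
9.4 [ 0.5592 -0.0096  0.181 ] [-1.7993e+02 -5.0000e-02  9.8400e+01] F [ 0.02 -0.07 -1.48] M [-0.09  0.02 -0.01] w 0.522 f 35.0
n 1 dist/row 11.085242343928645 turn -0.10020589024304627
{"dx": np.float64(-0.9), "dy": np.float64(-0.7), "dz": np.float64(11.0), "yaw": np.float64(0.1)}
3984 [-0.01215348 -0.02399    -0.01276215] [ 1.29834391e-02  2.39918598e-02 -1.71664858e-05] [ 2.69551240e-03 -1.74348673e-05 -1.04509043e-02]
```

View pics/w4.png

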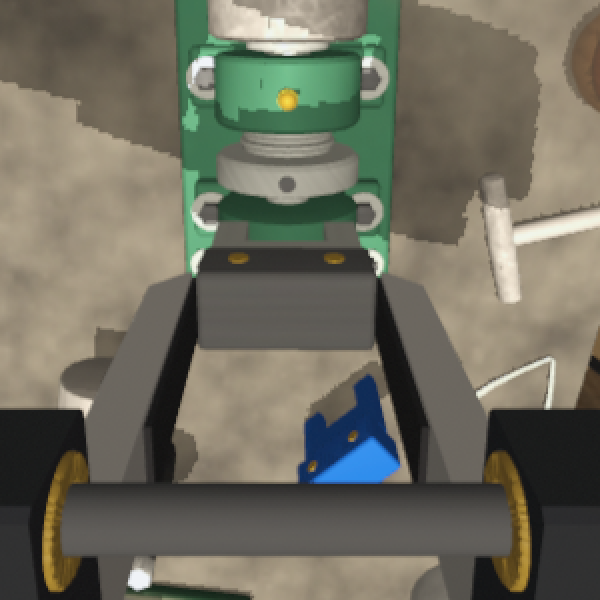

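The held head is square in the fingers. The gap shows just ahead of the blade, with the bearing boss below it hidden by the head. Now down into the bevels.

>>> {"op": "send_rows", "data": {
  "deltas": [
    {"hand":1,"dx":-1.3,"dy":-0.7,"dz":5,"yaw":0},
    {"hand":1,"dx":0,"dy":0,"dz":8,"yaw":0},
    {"hand":1,"dx":0,"dy":0,"dz":8,"yaw":0},
    {"hand":1,"dx":0,"dy":0,"dz":5,"yaw":0},
    {"hand":1,"dx":0,"dy":0,"dz":3,"yaw":0},
    {"hand":1,"dx":0,"dy":0,"dz":2,"yaw":0},
    {"hand":1,"dx":0,"dy":0,"dz":0,"yaw":0},
    {"hand":1,"dx":0,"dy":0,"dz":0,"yaw":0}
  ]
}}

```text
time_s: 10.25
ee_pos: [0.5594, -0.0119, 0.1509]
tcp_rot: [3.141, 0.0, 1.715]
wrist_force: [-0.1, -0.5, -2.8]
grip_width: 0.527
finger_force: 35.0
```

```bash
python3 -c "
from h import *
st()"
```

```text
10.25 [ 0.5594 -0.0119  0.1509] [1.7997e+02 1.0000e-02 9.8280e+01] F [-0.13 -0.53 -2.81] M [-0.05  0.08  0.03] w 0.527 f 35.0
```

>>> {"op": "send_rows", "data": {
  "deltas": [
    {"hand":1,"dx":0.8,"dy":-0.4,"dz":2,"yaw":0},
    {"hand":1,"dx":0,"dy":0,"dz":2,"yaw":0},
    {"hand":1,"dx":0,"dy":0,"dz":2,"yaw":0},
    {"hand":1,"dx":0,"dy":0,"dz":1,"yaw":0},
    {"hand":1,"dx":0,"dy":0,"dz":1,"yaw":0},
    {"hand":1,"dx":0,"dy":0,"dz":0,"yaw":0}
  ]
}}

```text
time_s: 10.85
ee_pos: [0.5585, -0.0111, 0.1424]
tcp_rot: [-3.141, -0.0, 1.715]
wrist_force: [-0.6, 0.3, -2.7]
grip_width: 0.528
finger_force: 35.0
```

>>> {"op": "send_rows", "data": {
  "deltas": [
    {"hand":1,"dx":0,"dy":0,"dz":1,"yaw":0},
    {"hand":1,"dx":0,"dy":0,"dz":1,"yaw":0},
    {"hand":1,"dx":0,"dy":0,"dz":0,"yaw":0}
  ]
}}

```text
time_s: 11.15
ee_pos: [0.5586, -0.0111, 0.1406]
tcp_rot: [3.141, -0.0, 1.715]
wrist_force: [0.6, 0.0, -3.1]
grip_width: 0.527
finger_force: 35.0
```

>>> {"op": "send_rows", "data": {
  "deltas": [
    {"hand":1,"dx":0,"dy":0,"dz":1,"yaw":0},
    {"hand":1,"dx":0,"dy":0,"dz":1,"yaw":0}
  ]
}}

```text
time_s: 11.35
ee_pos: [0.559, -0.0111, 0.1391]
tcp_rot: [3.141, 0.0, 1.715]
wrist_force: [-0.2, 0.6, 0.9]
grip_width: 0.527
finger_force: 35.0
```

>>> {"op": "send_rows", "data": {
  "deltas": [
    {"hand":1,"dx":0,"dy":0,"dz":1,"yaw":0},
    {"hand":1,"dx":0,"dy":0,"dz":1,"yaw":0}
  ]
}}

```text
time_s: 11.55
ee_pos: [0.5592, -0.0112, 0.1378]
tcp_rot: [3.14, 0.001, 1.715]
wrist_force: [-1.5, 0.2, 4.3]
grip_width: 0.528
finger_force: 35.0
```

>>> {"op": "send_rows", "data": {
  "deltas": [
    {"hand":1,"dx":0,"dy":0,"dz":1,"yaw":0}
  ]
}}

```text
time_s: 11.65
ee_pos: [0.5594, -0.0111, 0.1367]
tcp_rot: [3.14, 0.0, 1.715]
wrist_force: [0.3, 0.1, 3.9]
grip_width: 0.523
finger_force: 35.0
```

>>> {"op": "send_rows", "data": {
  "deltas": [
    {"hand":1,"dx":0,"dy":0,"dz":1,"yaw":0},
    {"hand":1,"dx":0,"dy":0,"dz":1,"yaw":0}
  ]
}}

```text
time_s: 11.85
ee_pos: [0.5593, -0.011, 0.1341]
tcp_rot: [3.14, 0.0, 1.715]
wrist_force: [1.1, 0.3, 3.3]
grip_width: 0.524
finger_force: 35.0
```

>>> {"op": "send_rows", "data": {
  "deltas": [
    {"hand":1,"dx":0,"dy":0,"dz":1,"yaw":0},
    {"hand":1,"dx":0,"dy":0,"dz":1,"yaw":0},
    {"hand":1,"dx":0,"dy":0,"dz":1,"yaw":0}
  ]
}}

```text
time_s: 12.15
ee_pos: [0.5589, -0.011, 0.1306]
tcp_rot: [3.141, -0.0, 1.715]
wrist_force: [1.4, 0.8, 2.5]
grip_width: 0.526
finger_force: 35.0
```

>>> {"op": "send_rows", "data": {
  "deltas": [
    {"hand":1,"dx":0,"dy":0,"dz":1.5,"yaw":0},
    {"hand":1,"dx":0,"dy":0,"dz":1.5,"yaw":0}
  ]
}}

```text
time_s: 12.35
ee_pos: [0.5586, -0.011, 0.1275]
tcp_rot: [-3.141, -0.0, 1.715]
wrist_force: [0.3, 1.4, 3.1]
grip_width: 0.528
finger_force: 35.0
```

Light, even drag of about 5 to 6 N: it is the right shim. Pushing on home.

>>> {"op": "send_rows", "data": {
  "deltas": [
    {"hand":1,"dx":0,"dy":0,"dz":2,"yaw":0},
    {"hand":1,"dx":0,"dy":0,"dz":2,"yaw":0},
    {"hand":1,"dx":0,"dy":0,"dz":2,"yaw":0}
  ]
}}

```text
time_s: 12.65
ee_pos: [0.5584, -0.0109, 0.1214]
tcp_rot: [-3.141, -0.0, 1.715]
wrist_force: [-0.1, 1.3, 3.8]
grip_width: 0.524
finger_force: 35.0
```

>>> {"op": "send_rows", "data": {
  "deltas": [
    {"hand":1,"dx":0,"dy":0,"dz":2,"yaw":0},
    {"hand":1,"dx":0,"dy":0,"dz":2,"yaw":0},
    {"hand":1,"dx":0,"dy":0,"dz":2,"yaw":0}
  ]
}}

```text
time_s: 12.95
ee_pos: [0.5585, -0.0107, 0.1155]
tcp_rot: [-3.141, -0.001, 1.715]
wrist_force: [-0.2, 2.8, 5.7]
grip_width: 0.526
finger_force: 35.0
```

>>> {"op": "send_rows", "data": {
  "deltas": [
    {"hand":1,"dx":0,"dy":0,"dz":1,"yaw":0},
    {"hand":1,"dx":0,"dy":0,"dz":1,"yaw":0}
  ]
}}

```text
time_s: 13.15
ee_pos: [0.5585, -0.0108, 0.1136]
tcp_rot: [-3.141, -0.001, 1.715]
wrist_force: [-1.0, 3.1, 4.8]
grip_width: 0.528
finger_force: 35.0
```

>>> {"op": "send_rows", "data": {
  "deltas": [
    {"hand":1,"dx":0,"dy":0,"dz":1,"yaw":0},
    {"hand":1,"dx":0,"dy":0,"dz":0.5,"yaw":0}
  ]
}}

```text
time_s: 13.35
ee_pos: [0.5586, -0.0107, 0.1122]
tcp_rot: [3.142, -0.001, 1.715]
wrist_force: [-0.6, 3.3, 5.6]
grip_width: 0.524
finger_force: 35.0
```

>>> {"op": "send_rows", "data": {
  "deltas": [
    {"hand":1,"dx":0.4,"dy":0,"dz":0.5,"yaw":0},
    {"hand":1,"dx":0,"dy":0,"dz":0.7,"yaw":0}
  ]
}}

```text
time_s: 13.55
ee_pos: [0.5586, -0.0106, 0.111]
tcp_rot: [3.141, 0.0, 1.715]
wrist_force: [-0.7, 3.5, 4.9]
grip_width: 0.523
finger_force: 35.0
```

>>> {"op": "send_rows", "data": {
  "deltas": [
    {"hand":1,"dx":0,"dy":0,"dz":0.7,"yaw":0},
    {"hand":1,"dx":0,"dy":0,"dz":0,"yaw":0}
  ]
}}

```text
time_s: 13.75
ee_pos: [0.5586, -0.0106, 0.1101]
tcp_rot: [3.141, -0.0, 1.715]
wrist_force: [-1.0, 2.6, 4.2]
grip_width: 0.526
finger_force: 35.0
```

>>> {"op": "send_rows", "data": {
  "deltas": [
    {"hand":1,"dx":0,"dy":0,"dz":0.7,"yaw":0}
  ]
}}

```text
time_s: 13.85
ee_pos: [0.5586, -0.0106, 0.1096]
tcp_rot: [3.141, -0.0, 1.715]
wrist_force: [0.5, 2.1, 4.1]
grip_width: 0.524
finger_force: 35.0
```

>>> {"op": "send_rows", "data": {
  "deltas": [
    {"hand":1,"dx":0,"dy":0,"dz":0.5,"yaw":0},
    {"hand":1,"dx":0,"dy":0,"dz":0,"yaw":0}
  ]
}}

```text
time_s: 14.05
ee_pos: [0.5586, -0.0106, 0.109]
tcp_rot: [3.141, -0.0, 1.715]
wrist_force: [-0.9, 3.0, 4.9]
grip_width: 0.528
finger_force: 35.0
```

>>> {"op": "send_rows", "data": {
  "deltas": [
    {"hand":1,"dx":0,"dy":0,"dz":0.5,"yaw":0},
    {"hand":1,"dx":0,"dy":0,"dz":0,"yaw":0}
  ]
}}

```text
time_s: 14.25
ee_pos: [0.5586, -0.0106, 0.1087]
tcp_rot: [3.141, -0.0, 1.715]
wrist_force: [-0.8, 3.9, 5.5]
grip_width: 0.524
finger_force: 35.0
```

>>> {"op": "send_rows", "data": {
  "deltas": [
    {"hand":1,"dx":0,"dy":0,"dz":0.5,"yaw":0},
    {"hand":1,"dx":0,"dy":0,"dz":0,"yaw":0}
  ]
}}

```text
time_s: 14.45
ee_pos: [0.5586, -0.0106, 0.1087]
tcp_rot: [3.141, -0.0, 1.715]
wrist_force: [-1.7, 3.7, 7.6]
grip_width: 0.523
finger_force: 35.0
```

Bottomed on the shaft: z stopped at 0.1087 and the force rose to 7.6 N. Releasing slowly and lifting away.

>>> {"op": "send_rows", "data": {
  "deltas": [
    {"hand":-1,"dx":0,"dy":0,"dz":0,"yaw":0},
    {"hand":-1,"dx":0,"dy":0,"dz":0,"yaw":0},
    {"hand":-1,"dx":0,"dy":0,"dz":0,"yaw":0},
    {"hand":-1,"dx":0,"dy":0,"dz":0,"yaw":0},
    {"hand":-1,"dx":0,"dy":0,"dz":-10,"yaw":0},
    {"hand":-1,"dx":0,"dy":0,"dz":-15,"yaw":0},
    {"hand":-1,"dx":0,"dy":0,"dz":-25,"yaw":0},
    {"hand":-1,"dx":0,"dy":0,"dz":-30,"yaw":0}
  ]
}}

```text
time_s: 15.25
ee_pos: [0.5581, -0.0107, 0.1893]
tcp_rot: [-3.141, -0.0, 1.715]
wrist_force: [1.1, -0.6, 0.4]
grip_width: 1.0
finger_force: 0.0
```

>>> {"op": "send_rows", "data": {
  "deltas": [
    {"hand":-1,"dx":-20,"dy":0,"dz":-20,"yaw":0},
    {"hand":-1,"dx":-20,"dy":0,"dz":0,"yaw":0},
    {"hand":-1,"dx":-10,"dy":0,"dz":0,"yaw":0},
    {"hand":-1,"dx":0,"dy":0,"dz":0,"yaw":0},
    {"hand":-1,"dx":0,"dy":0,"dz":0,"yaw":0}
  ]
}}

```text
time_s: 15.75
ee_pos: [0.5653, -0.0598, 0.2077]
tcp_rot: [-3.141, -0.001, 1.715]
wrist_force: [-0.4, -0.7, 0.0]
grip_width: 1.0
finger_force: 0.0
```

Run:
```python
from h import *
st(); T=tool(); p=bot.camera("wrist"); Q=cloud(p,T); cv2.imwrite("pics/w5.png",p["img"][:300,130:430,::-1].repeat(2,0).repeat(2,1))
k=(Q[...,2]>.108)&(Q[...,2]<.130)&(np.hypot(Q[...,0]-.5586,Q[...,1]+.0106)<.035)
n,l,s,_=cv2.connectedComponentsWithStats(k.astype(np.uint8)); i=1+np.argmax(s[1:,4]); P=Q[l==i]; P=P[P[:,2]>np.median(P[:,2])-.004]
r=cv2.minAreaRect((P[:,:2]*1000).astype(np.float32)); c=np.array(r[0])/1000
print(len(P),np.median(P,0),r)
ex=np.array([.9895,.1445]);ey=np.array([-.1445,.9895]); g=np.array([.5592,-.0144]); print("home frame x,y mm",(c-g)@ex*1e3,(c-g)@ey*1e3,"origin z vs .098:",np.median(P[:,2])-.022-.098)
p=bot.camera("top");Q=cloud(p)
m=(Q[...,0]>.40)&(Q[...,0]<.62)&(Q[...,1]>.13)&(Q[...,1]<.30)&(Q[...,2]>.081)&(Q[...,2]<.095)
n,l,s,_=cv2.connectedComponentsWithStats(m.astype(np.uint8),connectivity=4)
print([np.round(np.median(Q[l==i],0),4) for i in range(1,n) if s[i,4]>60])
```

```text
15.75 [ 0.5653 -0.0598  0.2077] [-1.7994e+02 -6.0000e-02  9.8260e+01] F [-0.43 -0.74  0.03] M [-0.03 -0.   -0.02] w 1.0 f 0.0
1947 [ 0.55813144 -0.01022587  0.11926358] ((558.2369995117188, -10.734243392944336), (49.94600296020508, 23.920948028564453), 8.331389427185059)
home frame x,y mm -0.42318715343474406 3.7664197332382185 origin z vs .098: -0.0007364232040201202
[array([0.502 , 0.213 , 0.0881]), array([0.4616, 0.2034, 0.0878])]
```

View pics/w5.png

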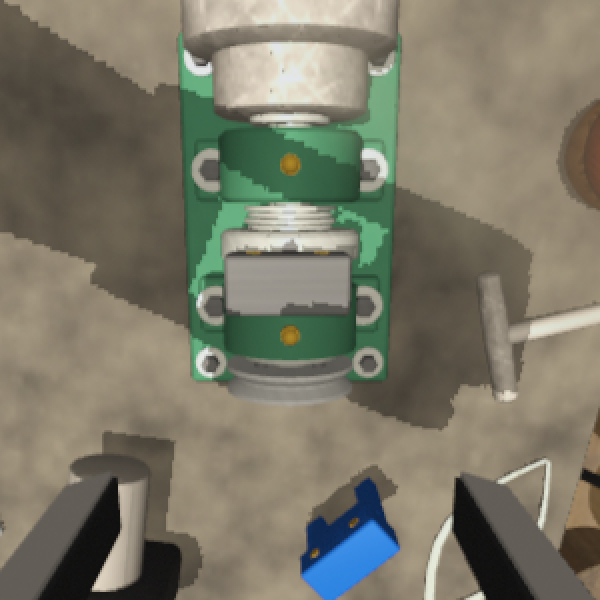

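The shim sits square astride the shaft, head at crop (288,284) between bearing and collar. It measures x -0.4, y 3.8, z -0.7 mm in the home frame. The other two heads are still in the rack, and the gripper is clear.

```bash
python3 -c "
from workcell import bot
print(bot.job_done())"
```

```text
the job is handed in; nothing more can be done
None
```

The job is handed in: shim_mid was the right one, entering with a light, even drag of about 5–6 N, and it is fully home on the shaft and released (within about 1 mm of the home position by camera), with the thin and thick shims still hanging in the rack.

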